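Load the welder's parts feeder and set its gate screw

TASK

Tip all six copper blanks from the blue cup into the feeder's hopper and stand the empty cup upright on the bench again. Then turn the feeder's black thumbscrew clockwise until it seats, back it off a quarter turn (white pointer from the red mark to the green one), and finish still gripping it there, holding it still. Leave the jar, the electrode and the screwdriver where they are.

Things in the scene. Friction and masses are not known exactly. Their poses are not given: they have to be found in the camera images.
- hopper_floor (a point): Centre of the inner floor of the feeder's open square aluminium hopper, 14 mm above the bench. The hopper is 122 x 122 mm inside with 4 mm walls, square to the feeder's axes, rim 64 mm above this point. z up. The feeder is fixed to the bench.
- hopper_mouth (a point): Centre of the hopper's open mouth, at rim height, 78 mm above the bench.
- feeder: Small parts feeder fixed to the bench: black base plate 140 x 330 x 12 mm; origin in the middle of its underside, z up, y along its length. The hopper is centred 95 mm towards +y; a white gate housing (70 x 90 mm, top 62 mm above the bench) with a round aluminium dial (radius 40 mm, top at 68 mm) is centred 85 mm towards -y. A 30 mm high steel chute joins them.
- screw_grip (a point): Where to grip the black thumbscrew: on its vertical turning axis, 93 mm above the bench, in the middle of the height of its upright wing. The wing is a bar 50 mm long, 13 mm thick and 30 mm high (77 to 107 mm above the bench), above a round collar of radius 19 mm. This point turns with the screw: its x axis runs along the wing, y across its 13 mm thickness (pinch along y, straight from above), z up; the end towards its -x carries a white pointer line.
- thumbscrew (a joint): Turn of the thumbscrew, rad; grows clockwise seen from above (tightening). It seats against a hard stop at 4.00. It starts 0.7 to 1.4 rad short of that. It turns stiffly (0.06 N m) and stays where it is left; it does not rise or sink. On the dial, the white pointer meets the red mark when seated and the green mark when a quarter turn (1.571 rad) back, at 2.43. The wing's direction (its x axis) is the feeder's x axis turned by minus this value about z.
- cup: Round blue plastic cup, loose, nearly straight-sided: 80 mm tall, 56 mm across at the foot and 58 mm at the rim, walls 3 mm, floor 4 mm thick, about 0.12 kg (0.08 to 0.17) plus the six blanks; origin at the centre of its underside, z towards its mouth. It starts upright on the bench (z = 0).
- jar: Bystander: amber glass jar with a white cap, 52 mm across and 85 mm tall, origin at the centre of its underside; leave it alone.
- electrode: Bystander: brass electrode standing on its 44 mm wide foot, 45 mm tall, origin at the centre of its underside; leave it alone.
- screwdriver: Bystander: screwdriver lying on the bench along its own x axis (200 mm long, handle 26 mm thick), beyond the hopper end of the feeder; leave it alone.
- blank0: Copper contact blank, a solid disc 16 mm across and 12 mm thick, 21 g, origin at the centre of one flat face; starts in the cup (bottom layer of three).
- blank1: Copper contact blank, a solid disc 16 mm across and 12 mm thick, 21 g, origin at the centre of one flat face; starts in the cup (bottom layer of three).
- blank2: Copper contact blank, a solid disc 16 mm across and 12 mm thick, 21 g, origin at the centre of one flat face; starts in the cup (bottom layer of three).
- blank3: Copper contact blank, a solid disc 16 mm across and 12 mm thick, 21 g, origin at the centre of one flat face; starts in the cup (upper layer of three).
- blank4: Copper contact blank, a solid disc 16 mm across and 12 mm thick, 21 g, origin at the centre of one flat face; starts in the cup (upper layer of three).
- blank5: Copper contact blank, a solid disc 16 mm across and 12 mm thick, 21 g, origin at the centre of one flat face; starts in the cup (upper layer of three).

How it is judged:
On the way, in this order (a step that is already met when the one before it is completed fails the run):
1. the cup is tipped well over, off the bench, at the hopper (angle between cup's own z axis and vertical above 1 rad and height (world z) of cup above 0.06 m and horizontal distance between cup and hopper_mouth below 0.18 m).
2. all six blanks are in the hopper (x of blank0 in the frame of hopper_floor between -0.062 and 0.062 m and y of blank0 in the frame of hopper_floor between -0.062 and 0.062 m and z of blank0 in the frame of hopper_floor between -0.01 and 0.06 m and x of blank1 in the frame of hopper_floor between -0.062 and 0.062 m and y of blank1 in the frame of hopper_floor between -0.062 and 0.062 m and z of blank1 in the frame of hopper_floor between -0.01 and 0.06 m and x of blank2 in the frame of hopper_floor between -0.062 and 0.062 m and y of blank2 in the frame of hopper_floor between -0.062 and 0.062 m and z of blank2 in the frame of hopper_floor between -0.01 and 0.06 m and x of blank3 in the frame of hopper_floor between -0.062 and 0.062 m and y of blank3 in the frame of hopper_floor between -0.062 and 0.062 m and z of blank3 in the frame of hopper_floor between -0.01 and 0.06 m and x of blank4 in the frame of hopper_floor between -0.062 and 0.062 m and y of blank4 in the frame of hopper_floor between -0.062 and 0.062 m and z of blank4 in the frame of hopper_floor between -0.01 and 0.06 m and x of blank5 in the frame of hopper_floor between -0.062 and 0.062 m and y of blank5 in the frame of hopper_floor between -0.062 and 0.062 m and z of blank5 in the frame of hopper_floor between -0.01 and 0.06 m), for 0.2 s.
3. the empty cup stands upright on the bench, let go (height (world z) of cup between -0.006 and 0.006 m and angle between cup's own z axis and vertical below 0.12 rad and linear speed of cup below 0.03 m/s and contact force between the fingers and cup below 0.05 N), for 0.2 s.
4. the thumbscrew is turned clockwise by the fingers until it seats (within 0.08 rad of its stop) (value of joint thumbscrew above 3.92 rad and contact force between the fingers and thumbscrew above 0.3 N), for 0.1 s.
At the end, for the whole second after the job is handed in: All six blanks are in the hopper, the empty cup stands upright on the bench (within 0.12 rad), let go, and the fingers still grip the thumbscrew (over 1 N) with it at rest a quarter turn back from its seat, within 0.2 rad (joint 2.23 to 2.63) (all of step 2 and all of step 3 and value of joint thumbscrew between 2.229 and 2.629 rad and velocity of joint thumbscrew between -0.05 and 0.05 rad/s and contact force between the fingers and thumbscrew above 1 N); the arm keeps its last pose, push and grip.
It fails at once if the jar, electrode or screwdriver is shifted more than 30 mm or knocked over (distance of any of jar, electrode, screwdriver from where it was at the start of the episode above 0.03 m or angle between any of jar, electrode's own z axis and vertical above 0.6 rad).
It also fails if it takes over 67 s, if anything falls off the work surface, if the arm or the gripper's body presses on something with over 40 N, if the wrist force passes 120 N, or if a joint passes its speed limit or range.

ROBOT

A 7-joint arm with a two-finger parallel gripper is mounted at the origin on the work surface. World frame = base frame: x ahead of the robot, y to its left, z up, the work surface at z = 0. Lengths are in m, angles in rad, forces in N, time in s.
With the tool pointing down it reaches from about 0.425 to 0.925 m from the base axis. Payload 6.8 kg.
Tool frame: the origin (TCP) lies on the centre line of the jaws, within the pads' length; the fingertips stand 11 mm ahead of it and the grasp point (between the pads) lies 8 mm behind it; z points along the fingers, y is the direction in which the jaws open and shut (so a half turn about z gives the same grasp; the last joint's range is limited). The gripper opens to 85 mm and grips with 20 to 120 N. Pads are 22 mm wide; open, the fingers measure 114 mm over their backs; the gripper's body (76 mm by 85 mm) begins 54 mm behind the grasp point. The pads swing forward as they close: fully open they stand 13 mm farther back than shut.
Start: joints at [-1.236, 0.477, 0.022, 1.555, -0.011, 1.109, -0.083], TCP at [0.289, 0.61, 0.242] pointing down, gripper open.
Joint ranges: [-2.96, 2.96], [-0.34, 2.1], [-1.41, 1.46], [0.24, 2.44], [-1.37, 4.51], [0.17, 1.92], [-2.96, 2.96]. Speed limits (rad/s): [2.39, 2.39, 3.14, 3.14, 3.14, 3.14, 3.14].

INTERFACE

Orientations are given as a rotation vector (axis times angle).
In Python, from bench import r gives the robot as it stands.
- The arm moves only by the tool send_rows, never from a script. Its argument "deltas" is a list of rows, each a list of 7 numbers: the opening, from 0 (shut) to 1 (fully open), then the shift along the tool's x, y, z as a fraction of full scale, then the turn, a rotation vector about the tool's x, y, z as a fraction of full scale. In form: [[hand, x, y, z, ax, ay, az], ...]. A call has 1 to 20 rows; each row is the pose to reach, as a shift and turn from the pose commanded when the call began, along the tool's axes at that moment, turning the shorter way round; what a row does not reach only later rows make up. Full scale, the value 1, is 150 mm for a shift and 180 degrees for a turn. A row lasts 1/12 s, in which the tool goes at most 41.7 mm and 7.16 degrees, less where a joint would pass 70% of its speed; a pose out of reach is approached as far as the arm can. A call with a number of a shift or a turn outside -1 to 1 is refused whole. A call with a gripper value outside its range is refused whole. The fingers move at their own pace and stop on an object; "squeeze" is the grip in N (left out, the last holds). Time passes only in rows, so rows that repeat a pose let the fingers close. It gives the time, the measured TCP pose, the force and the opening at its end, in the units of the state.
- r.get_obs(): the state, without advancing time (a new reading comes with each control period).
- r.grab_frame(name): name is "side" or "top"; returns a dict with "pixels" (480x640x3 uint8, red, green, blue), "camera_matrix" (3x3 intrinsics, pixels), "dist_coeffs" ([k1, k2, p1, p2, k3] as OpenCV has them; the pictures are not rectified), "rvec" (rotation vector, rad) and "tvec" (3), from world to camera coordinates, as OpenCV has them. Camera axes: x right, y down, z forward; pixel columns grow to the right and rows downward; lengths in m; the calibration is good to about 2 mm. A picture is of the moment at which its call begins. There is no depth.
- r.hand_in(): hands the job in, once; it reports no verdict.
The state is a dict: "clock": time; "joints": joint angles; "qvel": joint speeds; "tau": joint torques, N m; "tcp_pos": TCP position; "orientation": TCP orientation; "contact_force": force on the tool from outside, world axes, zero at the start; "moment": the same for the moment, N m; "grip_width": finger opening in m.
Only numpy, scipy, OpenCV 4.12 (cv2) and the standard library are available. Lean on these libraries where they do the work, as an engineer would, in place of code of your own. Each camera call takes 0.05 s, during which the arm holds its last target. There are 200 camera calls.

## Working session

There is one attempt and no reset: what is moved stays moved. The work goes in short steps, Python scripts to look and compute and a tool call to move; the robot and the scene stay as the last step left them, time stands still between calls to the robot, and variables do not carry over. Pictures are saved under pics/ and viewed, about 8 in all and at most 12, crops included, and the job is handed in when it is done.

Besides the shell and the picture viewer there is one more tool, called after "Request:" as name(argument=value, ...), one argument or row to a line, values as JSON. send_rows: Moves the arm, as the interface text tells. Shift numbers are shares of 150 mm and turn numbers shares of 180 degrees, none past 1 either way. Its arguments: {"type":"object","properties":{"deltas":{"type":"array","items":{"type":"array","items":{"type":"number"}}},"squeeze":{"type":"number"}},"required":["deltas"]}

```bash
mkdir -p pics; cat > h.py <<'E'
import numpy as np, cv2
from bench import r
from scipy.spatial.transform import Rotation as R
def grab(n,fn=None):
    f=r.grab_frame(n)
    if fn: cv2.imwrite('pics/'+fn,f['pixels'][:,:,::-1])
    return f
def ray(f,uv,z):
    K=np.array(f['camera_matrix']);d=np.array(f['dist_coeffs'])
    p=cv2.undistortPoints(np.array(uv,float).reshape(-1,1,2),K,d).reshape(-1,2)
    M=R.from_rotvec(np.ravel(f['rvec'])).as_matrix();c=-M.T@np.ravel(f['tvec'])
    w=np.c_[p,np.ones(len(p))]@M
    return c+w*((z-c[2])/w[:,2])[:,None]
def proj(f,P):
    return cv2.projectPoints(np.array(P,float).reshape(-1,1,3),np.array(f['rvec'],float),np.array(f['tvec'],float),np.array(f['camera_matrix'],float),np.array(f['dist_coeffs'],float))[0].reshape(-1,2)
def state():
    o=r.get_obs();print('t',o['clock'],'tcp',np.round(o['tcp_pos'],4),'rv',np.round(o['orientation'],3),'F',np.round(o['contact_force'],1),'w',o['grip_width']);print('q',np.round(o['joints'],3))
    print(R.from_rotvec(o['orientation']).as_matrix().round(3));return o
E
python3 - <<'E'
from h import *
state()
for n in('top','side'):
    f=grab(n,n+'0.png'); M=cv2.Rodrigues(np.array(f['rvec'],float))[0];print(n,-M.T@np.ravel(f['tvec']),M[2])
E
```

```text
t 0.0 tcp [0.289  0.6094 0.2413] rv [-6.900e-01 -3.065e+00  3.000e-03] F [-1.   0.1  0.5] w 0.08543401590595752
q [-1.236  0.478  0.022  1.556 -0.012  1.109 -0.083]
[[-0.904  0.428 -0.001]
 [ 0.428  0.904 -0.002]
 [-0.    -0.002 -1.   ]]
top [ 0.34578458 -0.01127877  1.45831973] [ 0.16591533 -0.01143609 -0.98607369]
side [-0.06853462 -0.63629522  0.64338584] [ 0.61411933  0.56739241 -0.54856476]
```

View pics/top0.png

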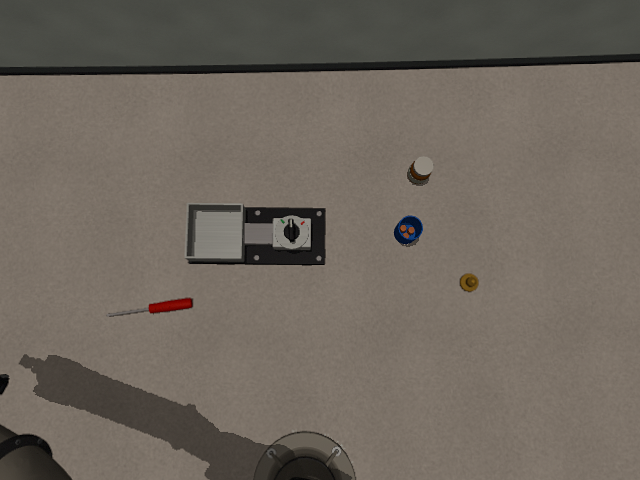

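View pics/side0.png

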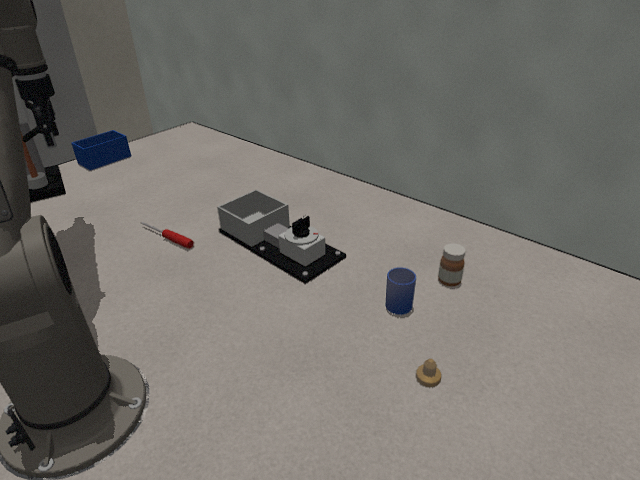

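The top view shows the hopper at (215,232), the thumbscrew at (291,232), the cup with its blanks at (408,230), the jar at (421,170), the electrode at (469,283) and the screwdriver at (150,307). The side view agrees, with the cup at (400,291). Next I'll turn these pixels into positions.

```bash
python3 - <<'E'
from h import *
f=grab('top');g=grab('side')
def blob(im,m,roi):
    x0,y0,x1,y1=roi;mm=np.zeros(m.shape,np.uint8);mm[y0:y1,x0:x1]=m[y0:y1,x0:x1]
    c=max(cv2.findContours(mm,cv2.RETR_EXTERNAL,cv2.CHAIN_APPROX_NONE)[0],key=cv2.contourArea);return c.reshape(-1,2)
T=f['pixels'].astype(int);S=g['pixels'].astype(int)
bm=lambda I:((I[...,2]>I[...,0]+30)&(I[...,2]>I[...,1]+15)).astype(np.uint8)*255
ct=blob(T,bm(T),(380,200,440,260));cs=blob(S,bm(S),(370,250,430,330))
print('cup top bbox',ct.min(0),ct.max(0),'side',cs.min(0),cs.max(0))
# rim circle at z=.08: far edge pixels = top rows of contour
P=ray(f,ct,.08);print('top rim ray extents',P.min(0),P.max(0))
# side: foot bottom and rim
b=cs[np.argmax(cs[:,1])];t=cs[np.argmin(cs[:,1])]
print('side axis@mid',ray(g,[(cs.min(0)+cs.max(0))/2],.04))
# base plate: dark mask
dk=(T.max(2)<60).astype(np.uint8)*255
c=blob(T,cv2.morphologyEx(dk,cv2.MORPH_CLOSE,np.ones((3,3))),(240,200,335,272));rc=cv2.minAreaRect(c);bx=cv2.boxPoints(rc);print('dark box',bx);print(ray(f,bx,.012))
# jar/electrode approx
print('jar cap,electrode,sd handle',ray(f,[[423,165]],.085),ray(f,[[469,283]],.02),ray(f,[[110,315],[192,302]],.01))
a=cv2.resize(f['pixels'][195:270,180:330],None,fx=5,fy=5,interpolation=cv2.INTER_CUBIC)
b=cv2.resize(g['pixels'][190:290,215:350],None,fx=5,fy=5,interpolation=cv2.INTER_CUBIC)[:,:675]
cv2.imwrite('pics/crop1.png',a[:,:,::-1])
E
```

```text
cup top bbox [394 216] [422 243] side [387 268] [415 285]
top rim ray extents [ 0.53840679 -0.28721851  0.08      ] [ 0.60200487 -0.22107606  0.08      ]
side axis@mid [[ 0.61649912 -0.23711653  0.04      ]]
dark box [[240. 264.]
 [240. 206.]
 [324. 206.]
 [324. 264.]]
[[ 0.50679249  0.14375463  0.012     ]
 [ 0.64955421  0.14285686  0.012     ]
 [ 0.64458837 -0.06304293  0.012     ]
 [ 0.50163848 -0.05880134  0.012     ]]
jar cap,electrode,sd handle [[ 0.72216804 -0.29636781  0.085     ]] [[ 0.44709165 -0.40249096  0.02      ]] [[0.39440853 0.44998222 0.01      ]
 [0.41914657 0.25838481 0.01      ]]
```

View pics/crop1.png

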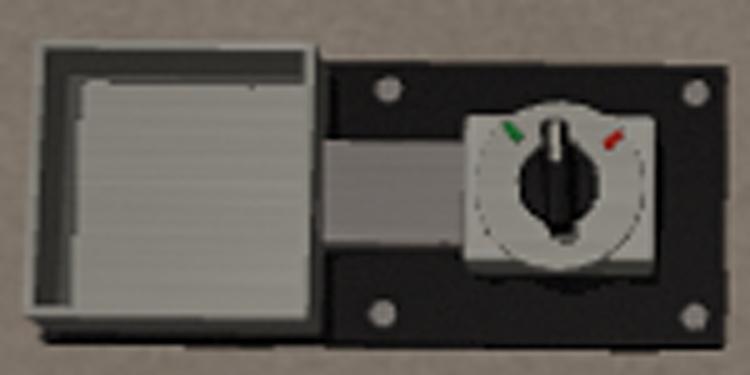

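The crop shows the hopper rim, the dial with the green mark at (512,131) and the red at (613,140), and the wing's white pointer at (553,140) pointing roughly towards +x.

```bash
python3 - <<'E'
from h import *
f=grab('top');g=grab('side')
c=lambda *a:np.array(a,float)/5+[180,195]-.4
H=ray(f,[c(40,43),c(318,45),c(312,320),c(25,315)],.078);print('rim',H.round(3),H.mean(0))
B=ray(f,[c(727,65),c(722,348)],.012);print('base end',B.round(4),'yaw',np.arctan2(*(B[0]-B[1])[[1,0]]))
yv=(H[0]+H[3]-H[1]-H[2])[:2];print('yaw from rim',np.arctan2(-yv[0],yv[1]))
print('dial c',ray(f,[c(558,187)],.068))
W=ray(f,[c(553,120),c(566,238),c(553,145)],.107);print('wing',W.round(4),W[:2].mean(0),'dir',np.arctan2(*(W[0]-W[1])[[1,0]]))
G=ray(f,[c(512,131),c(613,140)],.068);d=G-ray(f,[c(558,187)],.068);print('marks az',np.arctan2(d[:,1],d[:,0]))
S=g['pixels'].astype(int);m=((S[...,2]>S[...,0]+8)).astype(np.uint8);m[:255]=0;m[325:]=0;m[:,:375]=0;m[:,430:]=0
ys,xs=np.nonzero(m);print('side cup mask',xs.min(),xs.max(),ys.min(),ys.max())
a=np.linspace(0,2*np.pi,60)
for x,y in((.573,-.258),(.573,-.254),(.569,-.256)):
    P=np.r_[np.c_[x+.029*np.cos(a),y+.029*np.sin(a),a*0+.08],np.c_[x+.028*np.cos(a),y+.028*np.sin(a),a*0]]
    for F in(f,g):
        p=proj(F,P);print(x,y,p.min(0).round(1),p.max(0).round(1))
E
```

```text
rim [[0.645 0.258 0.078]
 [0.641 0.128 0.078]
 [0.512 0.132 0.078]
 [0.518 0.264 0.078]] [0.57896727 0.19538696 0.078     ]
base end [[ 0.6405 -0.0654  0.012 ]
 [ 0.5012 -0.0588  0.012 ]] yaw -0.04726390370698691
yaw from rim -0.037274188004811526
dial c [[0.57275782 0.01763343 0.068     ]]
wing [[0.5975 0.0185 0.107 ]
 [0.5428 0.0137 0.107 ]
 [0.5859 0.0187 0.107 ]] [0.5701559  0.01607034 0.107     ] dir 0.0875461927753832
marks az [ 0.65887418 -0.87999472]
side cup mask 385 415 267 314
0.573 -0.258 [392.7 215.9] [422.1 244.9]
0.573 -0.258 [382.9 266.3] [413.8 314.3]
0.573 -0.254 [391. 216.] [420.4 245. ]
0.573 -0.254 [381.4 265.6] [412.1 313.5]
0.569 -0.256 [391.9 217.6] [421.4 246.6]
0.569 -0.256 [381.  266.9] [411.9 314.9]
```

Request:
send_rows(
  deltas=[
    [1,0,0,0,0,0,0.04],
    [1,0,0,0,0,0,0.08],
    [1,0,0,0,0,0,0.12],
    [1,0,0,0,0,0,0.16],
    [1,0,0,0,0,0,0.2],
  ],
)

```text
clock: 0.72
tcp_pos: [0.2892, 0.6099, 0.2422]
orientation: [-1.607, -2.699, 0.0]
contact_force: [0.5, 0.3, -0.1]
grip_width: 0.0857
```

Measured so far: the cup is at about (0.575, -0.260), the hopper centre at (0.579, 0.195), and the screw at (0.571, 0.016) with its joint near 3.01. I'll swing across to the near side of the cup.

Request:
send_rows(
  deltas=[
    [1,-0.9,0,-0.13,0,0,0],
    [1,-0.9,0,-0.13,0,0,0],
    [1,-0.9,0,-0.13,0,0,0],
    [1,-0.9,0,-0.13,0,0,0],
  ],
)

```text
clock: 1.05
tcp_pos: [0.3595, 0.4853, 0.263]
orientation: [1.608, 2.695, -0.0]
contact_force: [1.8, -1.8, -0.1]
grip_width: 0.0854
```

Request:
send_rows(
  deltas=[
    [1,-0.9,0,-0.13,0,0,0],
    [1,-0.9,0,-0.13,0,0,0],
    [1,-0.9,0,-0.13,0,0,0],
    [1,-0.9,0,-0.13,0,0,0],
  ],
)

```text
clock: 1.38
tcp_pos: [0.4238, 0.3666, 0.2826]
orientation: [1.609, 2.695, 0.0]
contact_force: [1.1, -1.0, 0.5]
grip_width: 0.0852
```

Request:
send_rows(
  deltas=[
    [1,-0.9,0,-0.13,0,0,0],
    [1,-0.9,0,-0.13,0,0,0],
    [1,-0.9,0,-0.13,0,0,0],
    [1,-0.9,0,-0.13,0,0,0],
    [1,-0.9,0,-0.13,0,0,0],
  ],
)

```text
clock: 1.8
tcp_pos: [0.487, 0.2507, 0.3018]
orientation: [1.609, 2.696, 0.001]
contact_force: [-0.5, 0.5, -1.0]
grip_width: 0.0857
```

```bash
python3 - <<'E'
from h import *
state()
E
```

```text
t 1.8 tcp [0.487  0.2507 0.3018] rv [1.609e+00 2.696e+00 1.000e-03] F [-0.5  0.5 -1. ] w 0.08565996727130627
q [-0.863  0.213  0.324  1.809 -0.073  1.13  -0.021]
[[-0.475  0.88   0.002]
 [ 0.88   0.475 -0.   ]
 [-0.001  0.002 -1.   ]]
```

Request:
send_rows(
  deltas=[
    [1,-0.9,-0.53,0,0,0,0],
    [1,-0.9,-0.53,0,0,0,0],
    [1,-0.9,-0.53,0,0,0,0],
    [1,-0.9,-0.53,0,0,0,0],
  ],
)

```text
clock: 2.13
tcp_pos: [0.4792, 0.0967, 0.3007]
orientation: [-1.599, -2.704, 0.0]
contact_force: [0.8, -0.1, -0.3]
grip_width: 0.0852
```

Request:
send_rows(
  deltas=[
    [1,-0.9,-0.53,0,0,0,0],
    [1,-0.9,-0.53,0,0,0,0],
    [1,-0.9,-0.53,0,0,0,0],
    [1,-0.9,-0.53,0,0,0,0],
  ],
)

```text
clock: 2.47
tcp_pos: [0.4748, -0.06, 0.3009]
orientation: [1.599, 2.704, 0.001]
contact_force: [0.4, -0.8, 0.1]
grip_width: 0.0852
```

Request:
send_rows(
  deltas=[
    [1,-0.9,-0.53,0,0,0,0],
    [1,-0.9,-0.53,0,0,0,0],
    [1,-0.9,-0.53,0,0,0,0],
    [1,-0.9,-0.53,0,0,0,0],
    [1,-0.9,-0.53,0,0,0,0],
  ],
)

```text
clock: 2.88
tcp_pos: [0.4698, -0.2206, 0.3012]
orientation: [1.608, 2.696, -0.004]
contact_force: [-0.4, -0.2, 0.7]
grip_width: 0.085
```

```bash
python3 - <<'E'
from h import *
state()
E
```

```text
t 2.8833 tcp [ 0.4698 -0.2206  0.3012] rv [ 1.608  2.696 -0.004] F [-0.4 -0.2  0.7] w 0.08501121520619963
q [-0.275  0.178  0.684  1.888 -0.122  1.116  0.95 ]
[[-0.475  0.88   0.001]
 [ 0.88   0.475 -0.003]
 [-0.003 -0.001 -1.   ]]
```

Request:
send_rows(
  deltas=[
    [1,0,0,0,0,0,-0.04],
    [1,0,0,0,0,0,-0.08],
    [1,0,0,0,0,0,-0.12],
    [1,0,0,0,0,0,-0.16],
    [1,0,0,0,0,0,-0.207],
    [1,0,0,0,0,0,-0.207],
  ],
)

```text
clock: 3.38
tcp_pos: [0.4714, -0.2131, 0.3006]
orientation: [-0.64, -3.075, -0.001]
contact_force: [-0.5, -0.1, -0.3]
grip_width: 0.0852
```

Request:
send_rows(
  deltas=[
    [1,0,0,0,0,-0.04,0],
    [1,0,0,0,0,-0.08,0],
    [1,0,0,0,0,-0.12,0],
    [1,0,0,0,0,-0.16,0],
    [1,0,0,0,0,-0.2,0],
    [1,0,0,0,0,-0.24,0],
    [1,0,0,0,0,-0.28,0],
    [1,0,0,0,0,-0.333,0],
    [1,0,0,0,0,-0.333,0],
    [1,0,0,0,0,-0.333,0],
  ],
)

```text
clock: 4.22
tcp_pos: [0.4735, -0.2391, 0.3184]
orientation: [0.523, 2.24, -0.311]
contact_force: [0.1, -0.7, 1.8]
grip_width: 0.0856
```

```bash
python3 - <<'E'
from h import *
state()
E
```

```text
t 4.2167 tcp [ 0.4735 -0.2391  0.3184] rv [ 0.523  2.24  -0.311] F [ 0.1 -0.7  1.8] w 0.08563704310184832
q [ 0.311 -0.143 -0.097  2.4    1.357  0.232  0.071]
[[-0.597  0.464  0.655]
 [ 0.267  0.884 -0.382]
 [-0.757 -0.053 -0.652]]
```

The arm is close to its q4 and q6 limits here. I'll fit a quick kinematic model from the logged joints so the tilt I choose is reachable.

```bash
cat > kin.py <<'E'
import numpy as np, itertools
from scipy.optimize import least_squares
from scipy.spatial.transform import Rotation as R
Q=np.array([[-1.236,.478,.022,1.556,-.012,1.109,-.083],[-.863,.213,.324,1.809,-.073,1.13,-.021],[-.275,.178,.684,1.888,-.122,1.116,.95],[.311,-.143,-.097,2.4,1.357,.232,.071]])
P=np.array([[.289,.6094,.2413],[.487,.2507,.3018],[.4698,-.2206,.3012],[.4735,-.2391,.3184]])
V=[[-.69,-3.065,.003],[1.609,2.696,.001],[1.608,2.696,-.004],[.523,2.24,-.311]]
LO=np.array([-2.96,-.34,-1.41,.24,-1.37,.17,-2.96]);HI=np.array([2.96,2.1,1.46,2.44,4.51,1.92,2.96])
rz=lambda a:R.from_euler('z',a);ry=lambda a:R.from_euler('y',a)
def fk(q,p,s):
    h,L1,e,L2,w,L3,g,o1=p; A=rz(s[0]*q[0]+o1)*ry(q[1])*rz(s[1]*q[2])
    x=np.array([0,0,h])+A.apply([e,0,L1]);A=A*ry(q[3]);x=x+A.apply([-g,0,L2])
    A=A*rz(s[2]*q[4])*ry(q[5]);x=x+A.apply([w,0,L3]);return x,A*rz(s[3]*q[6]+np.pi/2*s[4])
def fit():
    best=None
    for s in itertools.product((1,-1),repeat=5):
        def f(p):
            o=[]
            for q,x,v in zip(Q,P,V):
                y,A=fk(q,p,s);o+=list(y-x)+list((A.inv()*R.from_rotvec(v)).as_rotvec()*.3)
            return o
        k=least_squares(f,[.35,.4,0,.4,0,.25,0,0])
        if best is None or k.cost<best[0].cost: best=(k,s)
    return best
def ik(p,s,pos,Rt,q0,n=12):
    rng=np.random.default_rng(0);b=None
    for i in range(n):
        k=least_squares(lambda q:np.r_[(fk(q,p,s)[0]-pos)*5,(fk(q,p,s)[1].inv()*Rt).as_rotvec(),(q-q0)*1e-3],np.clip(q0+(i>0)*rng.normal(0,.5,7),LO+.05,HI-.05),bounds=(LO+.04,HI-.04))
        if b is None or k.cost<b.cost:b=k
    return b.x,np.linalg.norm(b.fun[:6])
E
python3 - <<'E'
from kin import *
k,s=fit();print(s,k.x.round(4),k.cost,np.abs(k.fun).max())
p=k.x;az=np.arctan2(-.26,.575)
def pose(az,pitch,roll=0): # pitch: below horizontal
    return rz(az)*ry(np.pi/2+pitch)*rz(np.pi)*R.identity()*rz(roll)
print(pose(az,np.pi/2).as_matrix().round(2))
q0=Q[2].copy()
for d in(30,40,50,60,75):
    x,e=ik(p,s,np.array([.575,-.26,.05]),pose(az,np.radians(d)),q0);print('grasp',d,e.round(3),x.round(2))
    x0=x
    for z in(.19,):
      for d2 in (0,20,40):
        for rr in(0,120,160):
            azh=np.arctan2(.195,.579);y,e=ik(p,s,np.array([.579,.195,z]),pose(azh,np.radians(d2),np.radians(rr)),x0,6);print('  pour',d2,rr,e.round(3),y.round(2))
    
E
```

```text
(-1, -1, -1, -1, 1) [ 6.199e-01  4.957e-01  1.000e-04  6.347e-01  2.740e-02  3.384e-01
 -2.169e-01 -5.280e-02] 0.0009131096542066969 0.023170686992472656
[[ 0.91 -0.41  0.  ]
 [-0.41 -0.91 -0.  ]
 [ 0.    0.   -1.  ]]
grasp 30 0.0 [-0.69  1.42  0.59  1.91  2.67  0.77  0.88]
  pour 0 0 0.0 [-1.08  1.31  0.36  1.91  2.57  1.43  1.25]
  pour 0 120 0.0 [-0.58  1.19  0.11  1.91  2.98  1.52 -0.62]
  pour 0 160 0.0 [-0.39  1.18  0.01  1.91  3.13  1.52 -1.23]
  pour 20 0 0.0 [-1.18  1.03  0.5   2.09  2.78  0.97  1.18]
  pour 20 120 0.0 [-0.55  0.86  0.11  2.09  3.07  1.03 -0.6 ]
  pour 20 160 0.0 [-0.34  0.86 -0.02  2.09  3.16  1.03 -1.21]
  pour 40 0 0.0 [-1.03  0.62  0.56  2.16  3.3   0.42  1.07]
  pour 40 120 0.0 [-0.24  0.52 -0.12  2.16  3.11  0.41 -0.43]
  pour 40 160 0.0 [ 0.19  0.59 -0.48  2.16  3.01  0.42 -0.8 ]
grasp 40 0.0 [-0.33  1.09  0.49  1.95  3.07  0.6   1.01]
  pour 0 0 0.0 [-0.66  1.2   0.15  1.91  2.92  1.51  1.44]
  pour 0 120 0.0 [-0.14  1.2  -0.13  1.91  3.33  1.51 -0.41]
  pour 0 160 0.0 [ 0.03  1.23 -0.22  1.91  3.47  1.49 -1.03]
  pour 20 0 0.0 [-0.72  0.89  0.22  2.
[... 1465 characters left out ...]
 2.09 -1.33  0.21 -2.56]
  pour 40 160 0.0 [ 0.39  0.67 -0.65  2.16  2.95  0.43 -0.61]
grasp 75 0.0 [-0.29  0.85  0.66  1.74 -0.86  0.55 -1.11]
  pour 0 0 0.0 [ 1.65  2.02 -0.47  1.92 -1.33  0.83  2.17]
  pour 0 120 0.0 [ 1.65  2.02 -0.47  1.92 -1.33  0.83  0.07]
  pour 0 160 0.0 [ 1.65  2.02 -0.47  1.92 -1.33  0.83 -0.62]
  pour 20 0 0.104 [ 2.01  2.06 -0.45  2.08 -1.33  0.28  2.34]
  pour 20 120 0.104 [ 2.01  2.06 -0.45  2.08 -1.33  0.28  0.24]
  pour 20 160 0.0 [-1.6   1.3   0.67  2.1   2.54  0.87 -1.89]
  pour 40 0 0.224 [-1.13  0.43  0.76  2.09 -1.33  0.21 -0.46]
  pour 40 120 0.224 [-1.13  0.43  0.76  2.09 -1.33  0.21 -2.56]
  pour 40 160 0.0 [-0.13  0.53 -0.21  2.16  3.09  0.41 -1.05]
```

Request:
send_rows(
  deltas=[
    [1,0,0,0,0,0,0],
    [1,0,0,0,0,0,0],
    [1,0,0,0,0,0,0],
    [1,0,0,0,0,0,0],
  ],
)

```text
clock: 4.55
tcp_pos: [0.4735, -0.2401, 0.3187]
orientation: [0.522, 2.242, -0.312]
contact_force: [-0.1, -0.3, -0.5]
grip_width: 0.0854
```

```bash
python3 - <<'E'
from h import *
state()
E
```

```text
t 4.55 tcp [ 0.4735 -0.2401  0.3187] rv [ 0.522  2.242 -0.312] F [-0.1 -0.3 -0.5] w 0.0854083367547647
q [ 0.303 -0.143 -0.087  2.399  1.344  0.233  0.088]
[[-0.598  0.463  0.654]
 [ 0.267  0.885 -0.382]
 [-0.755 -0.054 -0.653]]
```

The tool has reached about 41° below horizontal, which is enough for the grasp. I'll add a helper that gives the deltas to a target pose.

```bash
cat >> h.py <<'E'
def pose(az,pitch,roll=0):
    "tool z at azimuth az, pitch deg below horizontal; tool y horizontal left of az (roll 0); roll about tool z, deg"
    z=np.array([np.cos(az)*np.cos(pitch*np.pi/180),np.sin(az)*np.cos(pitch*np.pi/180),-np.sin(pitch*np.pi/180)]);y=np.array([-np.sin(az),np.cos(az),0])
    return R.from_matrix(np.c_[np.cross(y,z),y,z])*R.from_euler('z',roll,degrees=True)
def delta(pos,Rt,P0=None,R0=None):
    o=r.get_obs();P0=o['tcp_pos'] if P0 is None else P0;R0=R.from_rotvec(o['orientation']) if R0 is None else R0
    d=R0.inv().apply(np.array(pos)-P0)/.15;v=(R0.inv()*Rt).as_rotvec()/np.pi
    print('shift',d.round(3),'turn',v.round(3),'rows',(np.linalg.norm(d)*.15/.0417).round(1),(np.linalg.norm(v)*180/7.16).round(1))
E
python3 - <<'E'
from h import *
az=np.arctan2(-.26,.575)
delta([.54,-.245,.20],pose(az,40))
E
```

```text
shift [0.324 0.219 0.819] turn [-0.025 -0.005  0.001] rows 3.3 0.6
```

Request:
send_rows(
  deltas=[
    [1,0.08,0.05,0.2,-0.006,-0.001,0],
    [1,0.16,0.11,0.41,-0.012,-0.002,0],
    [1,0.24,0.16,0.61,-0.018,-0.004,0],
    [1,0.324,0.219,0.819,-0.025,-0.005,0],
    [1,0.324,0.219,0.819,-0.025,-0.005,0],
    [1,0.324,0.219,0.819,-0.025,-0.005,0],
  ],
)

```text
clock: 5.05
tcp_pos: [0.5121, -0.2532, 0.2574]
orientation: [0.489, 2.221, -0.269]
contact_force: [0.8, 0.9, -0.4]
grip_width: 0.0854
```

```bash
python3 - <<'E'
from h import *
state()
az=np.arctan2(-.26,.575);Rt=pose(az,40);z=Rt.as_matrix()[:,2]
g=np.array([.575,-.26,.05])+.008*z
delta(g-.10*z,Rt)
f=grab('top');print(g,g-.1*z)
E
```

```text
t 5.05 tcp [ 0.5121 -0.2532  0.2574] rv [ 0.489  2.221 -0.269] F [ 0.8  0.9 -0.4] w 0.08535264312422035
q [ 0.278  0.051 -0.017  2.419  2.454  0.256 -0.996]
[[-0.583  0.432  0.688]
 [ 0.255  0.901 -0.35 ]
 [-0.771 -0.028 -0.636]]
shift [0.805 0.158 0.571] turn [-0.011  0.003  0.002] rows 3.6 0.3
[ 0.58058403 -0.26252495  0.0448577 ] [ 0.51078369 -0.23096306  0.10913646]
```

Request:
send_rows(
  deltas=[
    [1,0.2,0.04,0.14,-0.003,0,0],
    [1,0.4,0.08,0.28,-0.006,0,0],
    [1,0.6,0.12,0.43,-0.01,0,0],
    [1,0.8,0.158,0.57,-0.011,0.003,0.002],
    [1,0.8,0.158,0.57,-0.011,0.003,0.002],
    [1,0.8,0.158,0.57,-0.011,0.003,0.002],
    [1,0.8,0.158,0.57,-0.011,0.003,0.002],
  ],
)

```text
clock: 5.68
tcp_pos: [0.5186, -0.2272, 0.1059]
orientation: [0.393, 2.309, -0.257]
contact_force: [0.5, 0.9, -3.7]
grip_width: 0.0854
```

```bash
python3 - <<'E'
from h import *
state()
az=np.arctan2(-.26,.575);Rt=pose(az,40);z=Rt.as_matrix()[:,2]
g=np.array([.575,-.26,.05])+.008*z
delta(g-.10*z,Rt);delta(g,Rt)
grab('side','s1.png')
E
```

```text
t 5.6833 tcp [ 0.5186 -0.2272  0.1059] rv [ 0.393  2.309 -0.257] F [ 0.5  0.9 -3.7] w 0.08540528262240067
q [ 1.154  0.684 -1.097  2.432  2.317  0.827 -0.531]
[[-0.659  0.356  0.662]
 [ 0.202  0.932 -0.301]
 [-0.724 -0.065 -0.686]]
shift [ 0.014 -0.043 -0.042] turn [ 0.    -0.019  0.028] rows 0.2 0.8
shift [-0.025 -0.046  0.624] turn [ 0.    -0.019  0.028] rows 2.3 0.8
```

View pics/s1.png

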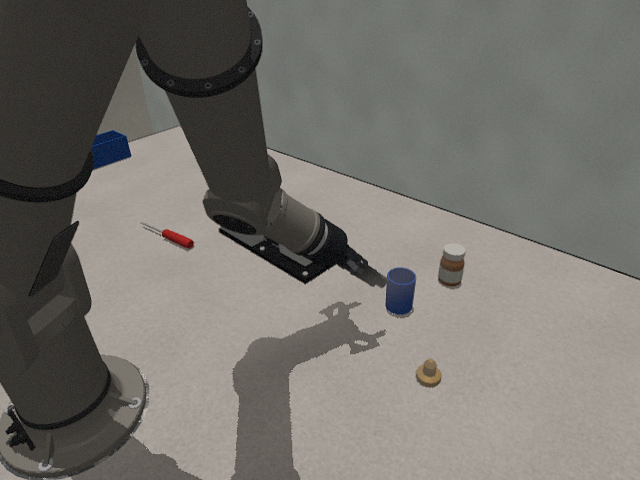

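The side view shows the gripper at (370,270), behind and above the cup at (400,290), with the jaws astride its axis. Now I'll advance and close.

Request:
send_rows(
  deltas=[
    [1,0.014,-0.043,0,0,-0.019,0.028],
    [1,0.0,-0.045,0.12,0,-0.019,0.028],
    [1,-0.01,-0.046,0.25,0,-0.019,0.028],
    [1,-0.015,-0.046,0.38,0,-0.019,0.028],
    [1,-0.02,-0.046,0.5,0,-0.019,0.028],
    [1,-0.025,-0.046,0.624,0,-0.019,0.028],
    [1,-0.025,-0.046,0.624,0,-0.019,0.028],
    [1,-0.025,-0.046,0.624,0,-0.019,0.028],
  ],
)

```text
clock: 6.4
tcp_pos: [0.5814, -0.2624, 0.0456]
orientation: [0.477, 2.226, -0.223]
contact_force: [-0.8, 0.7, -0.1]
grip_width: 0.0853
```

```bash
python3 - <<'E'
from h import *
state()
az=np.arctan2(-.26,.575);Rt=pose(az,40);z=Rt.as_matrix()[:,2]
g=np.array([.575,-.26,.05])+.008*z
delta(g,Rt)
f=grab('top');a=cv2.resize(f['pixels'][180:300,340:500],None,fx=5,fy=5,interpolation=cv2.INTER_CUBIC);cv2.imwrite('pics/t2.png',a[:,:,::-1])
E
```

```text
t 6.4 tcp [ 0.5814 -0.2624  0.0456] rv [ 0.477  2.226 -0.223] F [-0.8  0.7 -0.1] w 0.08533548698092955
q [ 1.173  1.014 -1.103  2.304  2.486  1.003 -0.472]
[[-0.585  0.41   0.7  ]
 [ 0.263  0.912 -0.314]
 [-0.767  0.    -0.641]]
shift [ 0.007 -0.003 -0.   ] turn [0.001 0.001 0.   ] rows 0.0 0.0
```

View pics/t2.png

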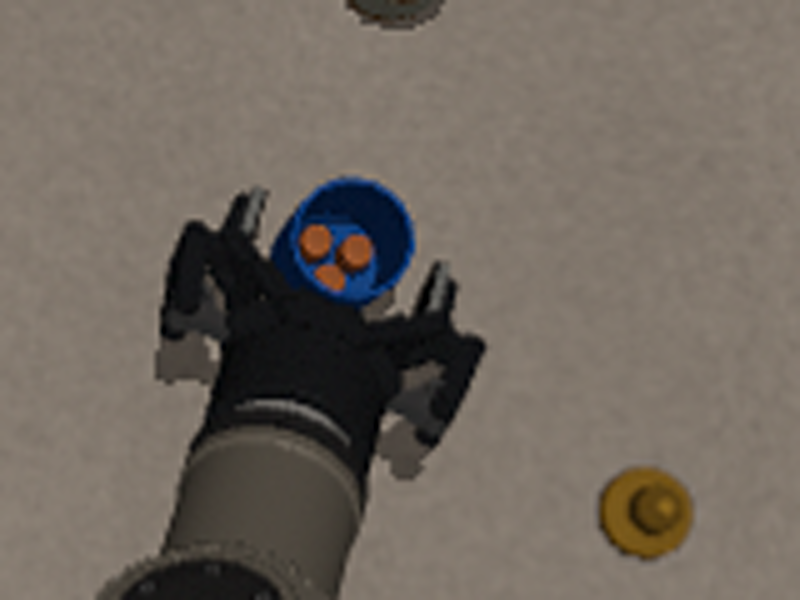

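The cup sits between the open jaws, with its rim at (350,240) in the crop, and the palm is clear. Closing now, then lifting.

Request:
send_rows(
  deltas=[
    [0.5,0,0,0,0,0,0],
    [0.3,0,0,0,0,0,0],
    [0.3,0,0,0,0,0,0],
    [0.3,0,0,0,0,0,0],
    [0.3,0,0,0,0,0,0],
    [0.3,0,0,0,0,0,0],
    [0.3,0,0,0,0,0,0],
    [0.3,0,0,0,0,0,0],
  ],
  squeeze=35,
)

```text
clock: 7.12
tcp_pos: [0.5814, -0.2626, 0.0476]
orientation: [0.48, 2.22, -0.219]
contact_force: [-4.4, 1.4, 6.3]
grip_width: 0.0565
```

Request:
send_rows(
  deltas=[
    [0.3,-0.1,0,-0.08,0,0,0],
    [0.3,-0.2,0,-0.16,0,0,0],
    [0.3,-0.3,0,-0.24,0,0,0],
    [0.3,-0.4,0,-0.33,0,0,0],
    [0.3,-0.5,0,-0.42,0,0,0],
    [0.3,-0.65,0,-0.54,0,0,0],
    [0.3,-0.8,0,-0.67,0,0,0],
    [0.3,-0.92,0,-0.77,0,0,0],
    [0.3,-0.92,0,-0.77,0,0,0],
  ],
)

```text
clock: 7.87
tcp_pos: [0.5817, -0.2635, 0.2315]
orientation: [0.478, 2.216, -0.222]
contact_force: [-0.3, -0.6, -2.2]
grip_width: 0.057
```

```bash
python3 - <<'E'
from h import *
o=state()
az=np.arctan2(.195,.579);delta([.579,.195,.21],pose(az,20));grab('side','s3.png')
d=np.array([.579,.195,.21])-o['tcp_pos'];print(d)
E
```

```text
t 7.8667 tcp [ 0.5817 -0.2635  0.2315] rv [ 0.478  2.216 -0.222] F [-0.3 -0.6 -2.2] w 0.05704517109128538
q [ 1.362  0.546 -1.31   2.25   2.021  0.634 -0.292]
[[-0.577  0.411  0.706]
 [ 0.263  0.911 -0.316]
 [-0.773  0.003 -0.634]]
shift [ 0.925  2.778 -0.889] turn [-0.208 -0.102 -0.119] rows 11.0 6.5
[-0.00267729  0.45848092 -0.02152332]
```

View pics/s3.png

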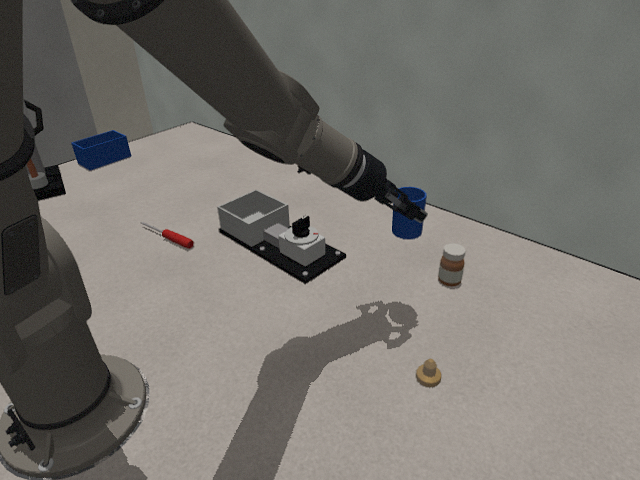

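The cup is held and lifted, at (408,212) in the side view. I'll carry it towards the hopper while yawing with the arm.

Request:
send_rows(
  deltas=[
    [0.3,0.03,0.1,-0.035,-0.006,0,-0.005],
    [0.3,0.08,0.28,-0.1,-0.018,0,-0.015],
    [0.3,0.13,0.46,-0.16,-0.03,0,-0.025],
    [0.3,0.19,0.65,-0.225,-0.042,0,-0.035],
    [0.3,0.24,0.84,-0.29,-0.055,0,-0.045],
    [0.3,0.266,0.929,-0.324,-0.06,0,-0.049],
    [0.3,0.266,0.929,-0.324,-0.06,0,-0.049],
  ],
)

```text
clock: 8.5
tcp_pos: [0.5791, -0.1054, 0.2263]
orientation: [0.199, 2.257, -0.082]
contact_force: [-0.8, 0.3, -2.9]
grip_width: 0.0569
```

Request:
send_rows(
  deltas=[
    [0.3,0.01,0.1,-0.014,-0.006,0,-0.005],
    [0.3,0.03,0.3,-0.04,-0.018,0,-0.015],
    [0.3,0.055,0.5,-0.067,-0.03,0,-0.025],
    [0.3,0.077,0.7,-0.094,-0.042,0,-0.035],
    [0.3,0.1,0.9,-0.12,-0.055,0,-0.045],
    [0.3,0.11,1.0,-0.137,-0.06,0,-0.049],
    [0.3,0.11,1.0,-0.137,-0.06,0,-0.049],
  ],
)

```text
clock: 9.08
tcp_pos: [0.581, 0.0455, 0.2291]
orientation: [-0.073, 2.259, 0.048]
contact_force: [-0.3, 0.2, -3.2]
grip_width: 0.0566
```

```bash
python3 - <<'E'
from h import *
o=state()
az=np.arctan2(.195,.579);delta([.579,.195,.23],pose(0.05,40));delta([.579,.195,.23],pose(0.05,20))
E
```

```text
t 9.0833 tcp [0.581  0.0455 0.2291] rv [-0.073  2.259  0.048] F [-0.3  0.2 -3.2] w 0.05662869294769593
q [ 0.945  0.456 -1.375  2.362  2.067  0.606 -0.425]
[[-0.635 -0.069  0.769]
 [-0.036  0.998  0.059]
 [-0.772  0.01  -0.636]]
shift [-0.032  0.995  0.045] turn [0.007 0.003 0.001] rows 3.6 0.2
shift [-0.032  0.995  0.045] turn [ 0.007 -0.108  0.   ] rows 3.6 2.7
```

```bash
python3 - <<'E'
from h import *
delta([.612,.175,.215],pose(0.05,0))
E
```

```text
shift [-0.09   0.846  0.27 ] turn [ 0.007 -0.219 -0.001] rows 3.2 5.5
```

Request:
send_rows(
  deltas=[
    [0.3,-0.01,0.1,0.03,0,-0.025,0],
    [0.3,-0.02,0.23,0.07,0,-0.055,0],
    [0.3,-0.04,0.36,0.11,0,-0.09,0],
    [0.3,-0.05,0.5,0.15,0,-0.125,0],
    [0.3,-0.06,0.63,0.2,0,-0.16,0],
    [0.3,-0.08,0.76,0.24,0,-0.195,0],
    [0.3,-0.09,0.846,0.27,0.007,-0.219,0],
    [0.3,-0.09,0.846,0.27,0.007,-0.219,0],
    [0.3,-0.09,0.846,0.27,0.007,-0.219,0],
  ],
)

```text
clock: 9.83
tcp_pos: [0.6124, 0.1742, 0.2051]
orientation: [-0.037, 1.584, 0.042]
contact_force: [-0.5, -0.9, -3.9]
grip_width: 0.057
```

```bash
python3 - <<'E'
from h import *
o=state()
delta([.612,.175,.205],pose(0.05,0))
E
```

```text
t 9.8333 tcp [0.6124 0.1742 0.2051] rv [-0.037  1.584  0.042] F [-0.5 -0.9 -3.9] w 0.057042498265507016
q [ 0.313  1.193 -1.143  2.416  2.952  1.91  -0.608]
[[-0.014 -0.05   0.999]
 [ 0.003  0.999  0.05 ]
 [-1.     0.003 -0.014]]
shift [ 0.001  0.005 -0.002] turn [ 0.    -0.004 -0.001] rows 0.0 0.1
```

Request:
send_rows(
  deltas=[
    [0.3,0,0,0,0,0,-0.03],
    [0.3,0,0,0,0,0,-0.068],
    [0.3,0,0,0,0,0,-0.106],
    [0.3,0,0,0,0,0,-0.144],
    [0.3,0,0,0,0,0,-0.182],
    [0.3,0,0,0,0,0,-0.22],
    [0.3,0,0,0,0,0,-0.258],
    [0.3,0,0,0,0,0,-0.296],
    [0.3,0,0,0,0,0,-0.334],
    [0.3,0,0,0,0,0,-0.372],
    [0.3,0,0,0,0,0,-0.41],
    [0.3,0,0,0,0,0,-0.44],
    [0.3,0,0,0,0,0,-0.47],
    [0.3,0,0,0,0,0,-0.5],
    [0.3,0,0,0,0,0,-0.52],
    [0.3,0,0,0,0,0,-0.54],
    [0.3,0,0,0,0,0,-0.56],
    [0.3,0,0,0,0,0,-0.58],
    [0.3,0,0,0,0,0,-0.6],
    [0.3,0,0,0,0,0,-0.62],
  ],
)

```text
clock: 11.5
tcp_pos: [0.6136, 0.1703, 0.2138]
orientation: [-1.497, 0.971, -1.452]
contact_force: [-0.8, -0.4, -2.2]
grip_width: 0.0566
```

Request:
send_rows(
  deltas=[
    [0.3,0,0,0,0,0,-0.02],
    [0.3,0,0,0,0,0,-0.04],
    [0.3,0,0,0,0,0,-0.06],
    [0.3,0,0,0,0,0,-0.08],
    [0.3,0,0,0,0,0,-0.1],
    [0.3,0,0,0,0,0,-0.12],
    [0.3,0,0,0,0,0,-0.12],
    [0.3,0,0,0,0,0,-0.12],
    [0.3,0,0,0,0,0,-0.12],
    [0.3,0,0,0,0,0,-0.12],
  ],
)

```text
clock: 12.33
tcp_pos: [0.6134, 0.1708, 0.2147]
orientation: [-1.742, 0.714, -1.709]
contact_force: [-0.4, 0.1, -1.3]
grip_width: 0.0569
```

```bash
python3 - <<'E'
from h import *
o=state()
f=grab('top');g=grab('side')
a=cv2.resize(f['pixels'][170:290,150:310],None,fx=2.5,fy=2.5);b=cv2.resize(g['pixels'][120:280,180:340],None,fx=2.5,fy=2.5)
o=np.zeros((400,800,3),np.uint8);o[:300,:400]=a;o[:,400:]=b;cv2.imwrite('pics/p4.png',o[:,:,::-1])
E
```

```text
t 12.3333 tcp [0.6134 0.1708 0.2147] rv [-1.742  0.714 -1.709] F [-0.4  0.1 -1.3] w 0.056864592560918956
q [-0.032  0.861 -0.717  2.435  2.691  1.826  1.211]
[[ 0.031  0.028  0.999]
 [-0.73  -0.682  0.042]
 [ 0.683 -0.731 -0.001]]
```

View pics/p4.png

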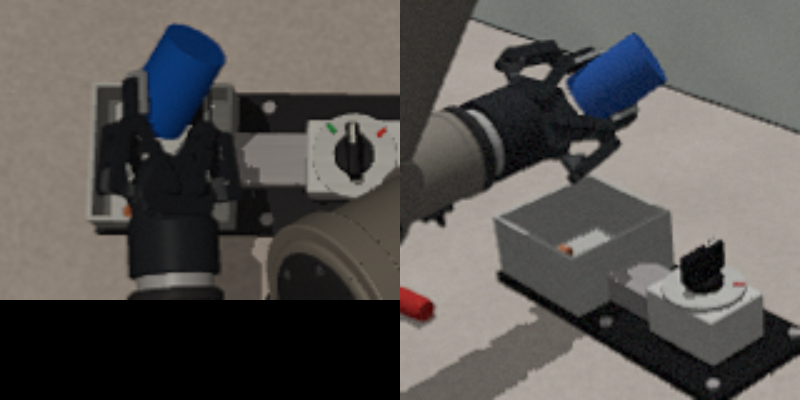

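At least one blank is in the hopper, seen at (565,250) in the right panel, and the measured load dropped. I'll roll a bit further, roll back and move clear so I can count them.

Request:
send_rows(
  deltas=[
    [0.3,0,0,0,0,0,-0.04],
    [0.3,0,0,0,0,0,-0.08],
    [0.3,0,0,0,0,0,-0.12],
    [0.3,0,0,0,0,0,-0.15],
    [0.3,0,0,0,0,0,-0.12],
    [0.3,0,0,0,0,0,-0.15],
    [0.3,0,0,0,0,0,-0.12],
    [0.3,0,0,0,0,0,-0.15],
    [0.3,0,0,0,0,0,-0.15],
    [0.3,0,0,0,0,0,-0.15],
  ],
)

```text
clock: 13.27
tcp_pos: [0.6133, 0.171, 0.2149]
orientation: [-2.023, 0.312, -2.006]
contact_force: [-0.3, 0.2, -1.7]
grip_width: 0.0564
```

Request:
send_rows(
  deltas=[
    [0.3,0,0,0,0,0,0.03],
    [0.3,0,0,0,0,0,0.068],
    [0.3,0,0,0,0,0,0.106],
    [0.3,0,0,0,0,0,0.144],
    [0.3,0,0,0,0,0,0.182],
    [0.3,0,0,0,0,0,0.22],
    [0.3,0,0,0,0,0,0.258],
    [0.3,0,0,0,0,0,0.296],
    [0.3,0,0,0,0,0,0.334],
    [0.3,0,0,0,0,0,0.372],
    [0.3,0,0,0,0,0,0.41],
    [0.3,0,0,0,0,0,0.449],
    [0.3,0,0,0,0,0,0.488],
    [0.3,0,0,0,0,0,0.527],
    [0.3,0,0,0,0,0,0.566],
    [0.3,0,0,0,0,0,0.605],
    [0.3,0,0,0,0,0,0.644],
    [0.3,0,0,0,0,0,0.683],
    [0.3,0,0,0,0,0,0.722],
    [0.3,0,0,0,0,0,0.76],
  ],
)

```text
clock: 14.93
tcp_pos: [0.6134, 0.1707, 0.2147]
orientation: [-0.345, 1.541, -0.281]
contact_force: [0.5, 0.4, -1.5]
grip_width: 0.0566
```

```bash
python3 - <<'E'
from h import *
o=state()
delta(np.array(o['tcp_pos'])+[-.0,-.14,.05],pose(0.0,40))
E
```

```text
t 14.9333 tcp [0.6134 0.1707 0.2147] rv [-0.345  1.541 -0.281] F [ 0.5  0.4 -1.5] w 0.05655982026226383
q [ 0.322  1.184 -1.157  2.417  2.948  1.915 -0.198]
[[ 0.015 -0.039  0.999]
 [-0.389  0.92   0.041]
 [-0.921 -0.389 -0.001]]
shift [ 0.056 -0.989 -0.039] turn [-0.032  0.221  0.127] rows 3.6 6.5
```

Request:
send_rows(
  deltas=[
    [0.3,0.01,-0.12,0,-0.004,0.03,0.016],
    [0.3,0.02,-0.28,-0.01,-0.008,0.062,0.035],
    [0.3,0.03,-0.42,-0.02,-0.013,0.093,0.053],
    [0.3,0.035,-0.57,-0.025,-0.018,0.125,0.072],
    [0.3,0.04,-0.71,-0.03,-0.023,0.156,0.09],
    [0.3,0.05,-0.85,-0.035,-0.028,0.188,0.11],
    [0.3,0.056,-0.989,-0.039,-0.032,0.221,0.127],
    [0.3,0.056,-0.989,-0.039,-0.032,0.221,0.127],
    [0.3,0.056,-0.989,-0.039,-0.032,0.221,0.127],
  ],
)

```text
clock: 15.68
tcp_pos: [0.6128, 0.0288, 0.2672]
orientation: [0.002, 2.267, -0.008]
contact_force: [-0.0, -2.3, -3.0]
grip_width: 0.0566
```

```bash
python3 - <<'E'
from h import *
o=state()
f=grab('top');g=grab('side')
a=cv2.resize(f['pixels'][190:290,170:310],None,fx=4,fy=4)[:400];b=cv2.resize(g['pixels'][185:250,210:300],None,fx=4,fy=4)
I=np.zeros((400,800,3),np.uint8);I[:,:400]=a[:,:400];I[:260,400:760]=b;cv2.imwrite('pics/p5.png',I[:,:,::-1])
az=-.22;delta([.59,-.12,.265],pose(az,40))
E
```

```text
t 15.6833 tcp [0.6128 0.0288 0.2672] rv [ 2.000e-03  2.267e+00 -8.000e-03] F [-0.  -2.3 -3. ] w 0.05659866426422716
q [ 0.943  0.38  -1.348  2.261  1.852  0.558 -0.268]
[[-0.642  0.005  0.767]
 [-0.001  1.    -0.007]
 [-0.767 -0.005 -0.642]]
shift [ 0.134 -0.997 -0.101] turn [0.051 0.003 0.046] rows 3.6 1.7
```

View pics/p5.png

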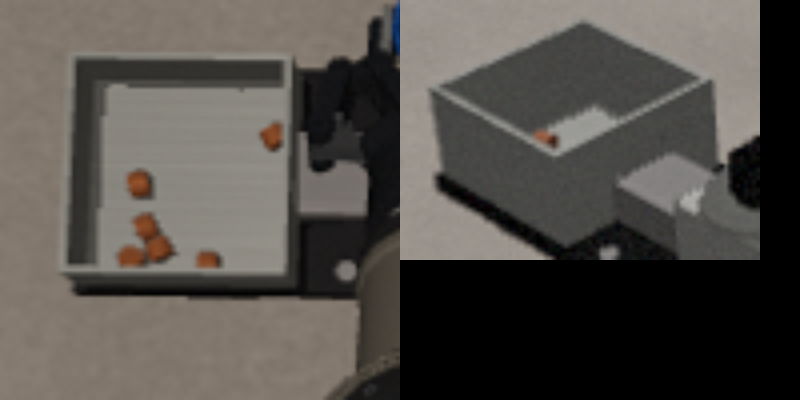

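All six blanks are in the hopper. In the left panel they are at (272,135), (140,183), (146,226), (159,247), (131,257) and (208,260). I'll carry the cup back.

Request:
send_rows(
  deltas=[
    [0.3,0.02,-0.15,-0.015,0.008,0,0.007],
    [0.3,0.05,-0.36,-0.036,0.018,0,0.016],
    [0.3,0.08,-0.57,-0.057,0.029,0,0.026],
    [0.3,0.11,-0.78,-0.08,0.04,0,0.036],
    [0.3,0.134,-0.997,-0.101,0.051,0.003,0.046],
    [0.3,0.134,-0.997,-0.101,0.051,0.003,0.046],
    [0.3,0.134,-0.997,-0.101,0.051,0.003,0.046],
  ],
)

```text
clock: 16.37
tcp_pos: [0.5879, -0.1193, 0.2595]
orientation: [0.244, 2.265, -0.115]
contact_force: [0.6, 0.9, -1.1]
grip_width: 0.057
```

```bash
python3 - <<'E'
from h import *
state();az=np.arctan2(-.26,.575);delta([.5814,-.258,.17],pose(az,40))
E
```

```text
t 16.3667 tcp [ 0.5879 -0.1193  0.2595] rv [ 0.244  2.265 -0.115] F [ 0.6  0.9 -1.1] w 0.05698327601786874
q [ 1.206  0.34  -1.318  2.292  1.912  0.476 -0.315]
[[-0.633  0.213  0.744]
 [ 0.137  0.977 -0.164]
 [-0.762 -0.002 -0.648]]
shift [ 0.355 -0.911  0.506] turn [ 0.051 -0.002  0.043] rows 4.0 1.7
```

Request:
send_rows(
  deltas=[
    [0.3,0.05,-0.13,0.07,0.007,0,0.006],
    [0.3,0.12,-0.31,0.17,0.017,0,0.014],
    [0.3,0.2,-0.5,0.28,0.028,0,0.024],
    [0.3,0.28,-0.71,0.4,0.04,-0.001,0.034],
    [0.3,0.355,-0.911,0.506,0.051,-0.002,0.043],
    [0.3,0.355,-0.911,0.506,0.051,-0.002,0.043],
    [0.3,0.355,-0.911,0.506,0.051,-0.002,0.043],
    [0.3,0.355,-0.911,0.506,0.051,-0.002,0.043],
  ],
)

```text
clock: 17.03
tcp_pos: [0.5835, -0.254, 0.1712]
orientation: [0.475, 2.228, -0.22]
contact_force: [0.4, 0.3, -0.3]
grip_width: 0.0568
```

```bash
python3 - <<'E'
from h import *
o=state();az=np.arctan2(-.26,.575);delta([.5814,-.258,.056],pose(az,40))
g=grab('side');S=g['pixels'].astype(int);m=(S[...,2]>S[...,0]+12).astype(np.uint8);m[:150]=0;m[:,:350]=0;m[:,470:]=0
n,l,st,c=cv2.connectedComponentsWithStats(m);i=1+np.argmax(st[1:,4]);ys,xs=np.nonzero(l==i)
print(st[i]);
for y in range(ys.min(),ys.max()+1,3):print(y,xs[ys==y].min(),xs[ys==y].max(),end='; ')
# expected silhouette for upright cup
z=R.from_rotvec(o['orientation']).as_matrix()[:,2];b=np.array(o['tcp_pos'])-.008*z;b[2]=o['tcp_pos'][2]-.0465
a=np.linspace(0,6.28,40);P=np.r_[np.c_[b[0]+.029*np.cos(a),b[1]+.029*np.sin(a),a*0+b[2]+.08],np.c_[b[0]+.028*np.cos(a),b[1]+.028*np.sin(a),a*0+b[2]]];p=proj(g,P);print('\nexp',p.min(0),p.max(0))
E
```

```text
t 17.0333 tcp [ 0.5835 -0.254   0.1712] rv [ 0.475  2.228 -0.22 ] F [ 0.4  0.3 -0.3] w 0.05684608144039696
q [ 1.216  0.634 -1.171  2.288  2.2    0.722 -0.454]
[[-0.586  0.407  0.7  ]
 [ 0.262  0.913 -0.311]
 [-0.766  0.001 -0.642]]
shift [ 0.59  -0.031  0.492] turn [0.002 0.    0.001] rows 2.8 0.0
[387 238  29  25 501]
238 387 387; 241 387 394; 244 387 400; 247 387 415; 250 387 415; 253 387 415; 256 387 414; 259 390 413; 262 397 408; 
exp [385.17835746 211.5341741 ] [418.39907107 262.75498549]
```

Request:
send_rows(
  deltas=[
    [0.3,0.1,0,0.08,0,0,0],
    [0.3,0.2,0,0.17,0,0,0],
    [0.3,0.3,0,0.25,0,0,0],
    [0.3,0.4,0,0.335,0,0,0],
    [0.3,0.5,0,0.42,0,0,0],
    [0.3,0.57,0,0.475,0,0,0],
    [0.3,0.6,0,0.5,0,0,0],
    [0.3,0.615,0,0.513,0,0,0],
    [0.3,0.625,0,0.522,0,0,0],
    [0.3,0.63,0,0.528,0,0,0],
    [0.3,0.63,0,0.528,0,0,0],
  ],
)

```text
clock: 18.0
tcp_pos: [0.5832, -0.2568, 0.0492]
orientation: [0.479, 2.226, -0.224]
contact_force: [-0.0, 0.2, -1.4]
grip_width: 0.0566
```

```bash
python3 - <<'E'
from h import *
o=state()
E
```

```text
t 18.0 tcp [ 0.5832 -0.2568  0.0492] rv [ 0.479  2.226 -0.224] F [-0.   0.2 -1.4] w 0.05656424876283976
q [ 1.116  0.953 -1.045  2.308  2.489  0.974 -0.551]
[[-0.585  0.411  0.699]
 [ 0.264  0.912 -0.315]
 [-0.767 -0.    -0.642]]
```

Request:
send_rows(
  deltas=[
    [0.3,0.005,0,0.004,0,0,0],
    [0.3,0.01,0,0.0085,0,0,0],
    [0.3,0.013,0,0.011,0,0,0],
    [0.3,0.013,0,0.011,0,0,0],
  ],
)

```text
clock: 18.33
tcp_pos: [0.5838, -0.2572, 0.0473]
orientation: [0.478, 2.224, -0.225]
contact_force: [-2.5, -0.5, 7.3]
grip_width: 0.0565
```

Contact with the bench. Releasing, then retreating along the tool axis.

Request:
send_rows(
  deltas=[
    [0.75,0,0,0,0,0,0],
    [0.85,0,0,0,0,0,0],
    [1,0,0,0,0,0,0],
    [1,0,0,0,0,0,0],
    [1,0,0,0,0,0,0],
    [1,0,0,0,0,0,0],
  ],
)

```text
clock: 18.83
tcp_pos: [0.5826, -0.2567, 0.0454]
orientation: [0.48, 2.228, -0.223]
contact_force: [-0.0, -0.8, 1.1]
grip_width: 0.0856
```

Request:
send_rows(
  deltas=[
    [1,0,0,-0.1,0,0,0],
    [1,0,0,-0.25,0,0,0],
    [1,0,0,-0.4,0,0,0],
    [1,0,0,-0.55,0,0,0],
    [1,0,0,-0.7,0,0,0],
    [1,0,0,-0.7,0,0,0],
  ],
)

```text
clock: 19.33
tcp_pos: [0.5202, -0.2341, 0.1117]
orientation: [0.49, 2.243, -0.229]
contact_force: [-0.4, 0.0, -1.2]
grip_width: 0.0855
```

```bash
python3 - <<'E'
from h import *
o=state()
f=grab('top');g=grab('side')
a=cv2.resize(f['pixels'][150:310,340:500],None,fx=2.5,fy=2.5);b=cv2.resize(g['pixels'][230:390,320:480],None,fx=2.5,fy=2.5)
cv2.imwrite('pics/p6.png',np.hstack([a,b])[:,:,::-1])
delta([.5,-.2,.3],pose(-.38,60))
E
```

```text
t 19.3333 tcp [ 0.5202 -0.2341  0.1117] rv [ 0.49   2.243 -0.229] F [-0.4  0.  -1.2] w 0.08551042648540871
q [ 1.349  0.993 -1.406  2.436  2.257  1.109 -0.314]
[[-0.596  0.419  0.685]
 [ 0.272  0.908 -0.319]
 [-0.755 -0.004 -0.655]]
shift [-0.792  0.12  -0.976] turn [-0.009  0.108 -0.011] rows 4.5 2.7
```

View pics/p6.png

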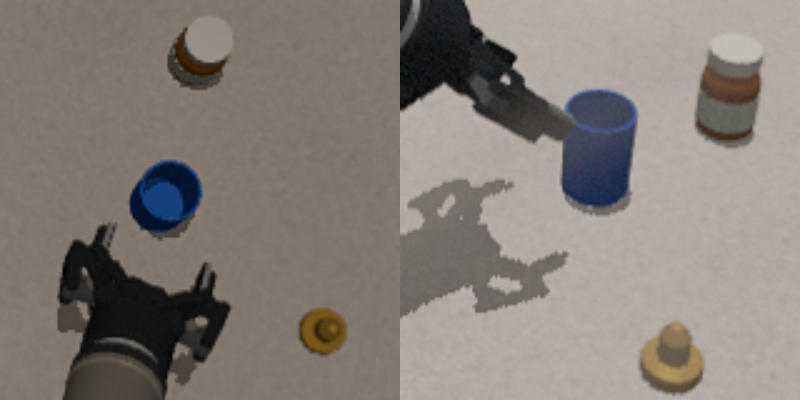

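The cup stands upright and empty, at (168,195) left and (598,150) right, and the jar and electrode haven't moved. Now I'll go up and back to tool-down.

Request:
send_rows(
  deltas=[
    [1,-0.15,0,-0.1,0,0,0],
    [1,-0.3,0,-0.2,0,0,0],
    [1,-0.45,0,-0.3,0,0,0],
    [1,-0.6,0,-0.4,0,0,0],
    [1,-0.75,0,-0.5,0,0,0],
    [1,-0.9,0,-0.6,0,0,0],
    [1,-0.9,0,-0.6,0,0,0],
    [1,-0.9,0,-0.6,0,0,0],
  ],
)

```text
clock: 20.1
tcp_pos: [0.543, -0.2366, 0.2785]
orientation: [0.475, 2.234, -0.227]
contact_force: [0.0, -0.2, -0.2]
grip_width: 0.0854
```

```bash
python3 - <<'E'
from h import *
o=state()
delta([.56,-.12,.30],pose(-.2,75))
E
```

```text
t 20.1 tcp [ 0.543  -0.2366  0.2785] rv [ 0.475  2.234 -0.227] F [ 0.  -0.2 -0.2] w 0.08539361251090351
q [ 1.512  0.286 -1.392  2.287  1.833  0.421 -0.247]
[[-0.591  0.409  0.695]
 [ 0.261  0.912 -0.315]
 [-0.763 -0.005 -0.646]]
shift [ 0.026  0.755 -0.259] turn [-0.04   0.192 -0.06 ] rows 2.9 5.2
```

Request:
send_rows(
  deltas=[
    [1,0,0.15,-0.05,-0.007,0.035,-0.01],
    [1,0.01,0.3,-0.1,-0.014,0.07,-0.02],
    [1,0.015,0.45,-0.15,-0.022,0.105,-0.033],
    [1,0.02,0.6,-0.2,-0.03,0.14,-0.045],
    [1,0.026,0.755,-0.259,-0.036,0.17,-0.055],
    [1,0.026,0.755,-0.259,-0.04,0.192,-0.06],
    [1,0.026,0.755,-0.259,-0.04,0.192,-0.06],
    [1,0.026,0.755,-0.259,-0.04,0.192,-0.06],
  ],
)

```text
clock: 20.77
tcp_pos: [0.5587, -0.114, 0.2986]
orientation: [0.285, 2.848, -0.037]
contact_force: [2.2, -0.2, 0.6]
grip_width: 0.0858
```

```bash
python3 - <<'E'
from h import *
o=state()
delta([.5714,.0156,.25],pose(.09,90))
E
```

```text
t 20.7667 tcp [ 0.5587 -0.114   0.2986] rv [ 0.285  2.848 -0.037] F [ 2.2 -0.2  0.6] w 0.08576147462395387
q [ 1.18   0.389 -1.348  1.889  0.574  0.951  0.983]
[[-0.942  0.198  0.272]
 [ 0.191  0.98  -0.053]
 [-0.277  0.002 -0.961]]
shift [0.175 0.863 0.289] turn [-0.012  0.089 -0.092] rows 3.3 3.2
```

Request:
send_rows(
  deltas=[
    [1,0.035,0.17,0.06,-0.002,0.018,-0.018],
    [1,0.07,0.34,0.115,-0.005,0.035,-0.037],
    [1,0.105,0.51,0.17,-0.007,0.053,-0.055],
    [1,0.14,0.69,0.23,-0.01,0.07,-0.074],
    [1,0.175,0.863,0.289,-0.012,0.089,-0.092],
    [1,0.175,0.863,0.289,-0.012,0.089,-0.092],
    [1,0.175,0.863,0.289,-0.012,0.089,-0.092],
  ],
)

```text
clock: 21.35
tcp_pos: [0.5727, 0.0111, 0.2462]
orientation: [0.131, -3.138, 0.003]
contact_force: [-0.6, -0.3, -0.0]
grip_width: 0.0853
```

```bash
python3 - <<'E'
from h import *
o=state()
delta([.5714,.0156,.085],pose(.09,90))
E
```

```text
t 21.35 tcp [0.5727 0.0111 0.2462] rv [ 1.310e-01 -3.138e+00  3.000e-03] F [-0.6 -0.3 -0. ] w 0.08528331303113867
q [ 0.756  0.612 -1.251  1.745  0.615  1.247  1.002]
[[-0.997 -0.084 -0.   ]
 [-0.084  0.997 -0.002]
 [ 0.    -0.002 -1.   ]]
shift [0.006 0.033 1.075] turn [-0.001 -0.    -0.002] rows 3.9 0.1
```

Request:
send_rows(
  deltas=[
    [1,0.006,0.033,0.15,0,0,-0.002],
    [1,0.006,0.033,0.35,0,0,-0.002],
    [1,0.006,0.033,0.55,0,0,-0.002],
    [1,0.006,0.033,0.75,0,0,-0.002],
    [1,0.006,0.033,0.9,0,0,-0.002],
    [1,0.006,0.033,1.0,0,0,-0.002],
    [1,0.006,0.033,1.0,0,0,-0.002],
    [1,0.006,0.033,1.0,0,0,-0.002],
  ],
)

```text
clock: 22.02
tcp_pos: [0.5726, 0.0118, 0.0987]
orientation: [-0.131, 3.136, -0.006]
contact_force: [-0.2, 0.6, 1.8]
grip_width: 0.0858
```

```bash
python3 - <<'E'
from h import *
o=state()
f=grab('top');g=grab('side')
a=cv2.resize(f['pixels'][180:280,240:340],None,fx=4,fy=4);b=cv2.resize(g['pixels'][180:280,250:350],None,fx=4,fy=4)
cv2.imwrite('pics/p7.png',np.hstack([a,b])[:,:,::-1])
E
```

```text
t 22.0167 tcp [0.5726 0.0118 0.0987] rv [-0.131  3.136 -0.006] F [-0.2  0.6  1.8] w 0.08578034199735322
q [ 0.649  0.763 -1.094  1.873  0.806  1.027  0.86 ]
[[-0.997 -0.083  0.003]
 [-0.083  0.997 -0.004]
 [-0.003 -0.004 -1.   ]]
```

View pics/p7.png

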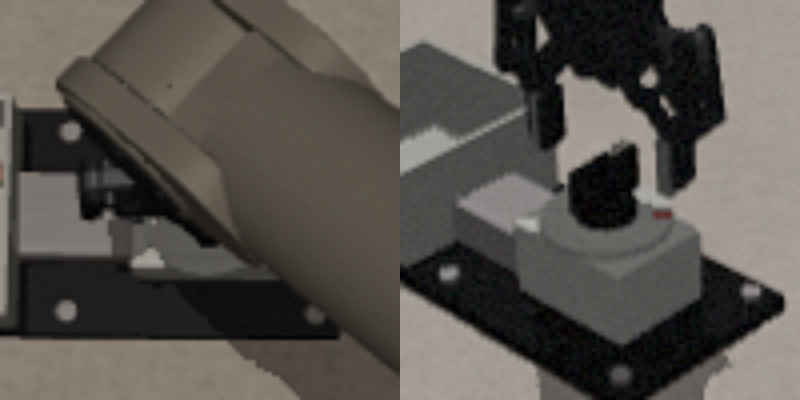

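The jaws straddle the wing, with the fingers at (545,120) and (678,165) around it at (605,175) in the right panel. I'll lower 5 mm, centre and close.

Request:
send_rows(
  deltas=[
    [1,0.006,0.022,0.035,0,0,-0.002],
    [0.6,0.006,0.022,0.035,0,0,-0.002],
    [0.3,0.006,0.022,0.035,0,0,-0.002],
    [0.05,0.006,0.022,0.035,0,0,-0.002],
    [0.05,0.006,0.022,0.035,0,0,-0.002],
    [0.05,0.006,0.022,0.035,0,0,-0.002],
    [0.05,0.006,0.022,0.035,0,0,-0.002],
    [0.05,0.006,0.022,0.035,0,0,-0.002],
    [0.05,0.006,0.022,0.035,0,0,-0.002],
    [0.05,0.006,0.022,0.035,0,0,-0.002],
    [0.05,0.006,0.022,0.035,0,0,-0.002],
    [0.05,0.006,0.022,0.035,0,0,-0.002],
  ],
  squeeze=30,
)

```text
clock: 23.12
tcp_pos: [0.5714, 0.017, 0.094]
orientation: [-0.143, 3.134, -0.003]
contact_force: [-3.3, 4.3, 3.1]
grip_width: 0.0127
```

```bash
python3 - <<'E'
from h import *
o=state();print(o['moment'])
E
```

```text
t 23.1167 tcp [0.5714 0.017  0.094 ] rv [-1.430e-01  3.134e+00 -3.000e-03] F [-3.3  4.3  3.1] w 0.012666357180703804
q [ 0.64   0.768 -1.091  1.878  0.813  1.018  0.854]
[[-0.996 -0.091  0.004]
 [-0.091  0.996 -0.002]
 [-0.004 -0.002 -1.   ]]
[ 1.0297552   0.67370661 -0.06176469]
```

Gripped, with the opening at 12.7 mm. Turning clockwise towards the stop.

Request:
send_rows(
  deltas=[
    [0.05,0,0,0,0,0,0.02],
    [0.05,0,0,0,0,0,0.045],
    [0.05,0,0,0,0,0,0.07],
    [0.05,0,0,0,0,0,0.095],
    [0.05,0,0,0,0,0,0.12],
    [0.05,0,0,0,0,0,0.145],
    [0.05,0,0,0,0,0,0.17],
    [0.05,0,0,0,0,0,0.195],
    [0.05,0,0,0,0,0,0.22],
    [0.05,0,0,0,0,0,0.245],
    [0.05,0,0,0,0,0,0.265],
    [0.05,0,0,0,0,0,0.28],
    [0.05,0,0,0,0,0,0.29],
    [0.05,0,0,0,0,0,0.29],
  ],
)

```text
clock: 24.28
tcp_pos: [0.5716, 0.0178, 0.094]
orientation: [1.251, 2.877, 0.001]
contact_force: [-1.8, 6.5, 0.6]
grip_width: 0.0125
```

```bash
cat > st.py <<'E'
from h import *
o=state();m=R.from_rotvec(o['orientation']).as_matrix();a=np.arctan2(-m[1,0],-m[0,0]);print('M',np.round(o['moment'],2),'wing az',a.round(3),'q est',(np.pi-.042-a).round(3))
E
python3 st.py
```

```text
t 24.2833 tcp [0.5716 0.0178 0.094 ] rv [1.251e+00 2.877e+00 1.000e-03] F [-1.8  6.5  0.6] w 0.012463923649843773
q [ 0.53   0.67  -0.906  1.885  0.666  0.916  0.051]
[[-0.682  0.731  0.005]
 [ 0.731  0.682 -0.001]
 [-0.004  0.003 -1.   ]]
M [ 1.37  0.46 -0.08] wing az -0.821 q est 3.92
```

Request:
send_rows(
  deltas=[
    [0.05,0,0,0,0,0,0.007],
    [0.05,0,0,0,0,0,0.014],
    [0.05,0,0,0,0,0,0.02],
    [0.05,0,0,0,0,0,0.02],
  ],
)

```text
clock: 24.62
tcp_pos: [0.5716, 0.0179, 0.094]
orientation: [1.34, 2.836, 0.002]
contact_force: [-1.8, 7.2, 1.3]
grip_width: 0.0127
```

```bash
python3 st.py
```

```text
t 24.6167 tcp [0.5716 0.0179 0.094 ] rv [1.340e+00 2.836e+00 2.000e-03] F [-1.8  7.2  1.3] w 0.012720961655980278
q [ 0.521  0.664 -0.893  1.885  0.656  0.91  -0.004]
[[-0.635  0.772  0.005]
 [ 0.772  0.635 -0.001]
 [-0.004  0.003 -1.   ]]
M [ 1.31  0.42 -0.04] wing az -0.883 q est 3.982
```

Request:
send_rows(
  deltas=[
    [0.05,0,0,0,0,0,0.007],
    [0.05,0,0,0,0,0,0.014],
    [0.05,0,0,0,0,0,0.02],
    [0.05,0,0,0,0,0,0.02],
  ],
)

```text
clock: 24.95
tcp_pos: [0.5719, 0.0177, 0.0941]
orientation: [1.425, 2.794, 0.002]
contact_force: [-0.4, 6.2, 1.2]
grip_width: 0.0123
```

```bash
python3 st.py
```

```text
t 24.95 tcp [0.5719 0.0177 0.0941] rv [1.425e+00 2.794e+00 2.000e-03] F [-0.4  6.2  1.2] w 0.012301274799952145
q [ 0.513  0.658 -0.879  1.886  0.647  0.904 -0.057]
[[-0.587  0.809  0.006]
 [ 0.809  0.587 -0.002]
 [-0.005  0.004 -1.   ]]
M [1.27 0.31 0.91] wing az -0.943 q est 4.043
```

The moment about z rose to 0.91 N m at an estimated joint value of about 4.0, so the screw is seated. Backing off to the green mark.

Request:
send_rows(
  deltas=[
    [0.05,0,0,0,0,0,-0.02],
    [0.05,0,0,0,0,0,-0.05],
    [0.05,0,0,0,0,0,-0.08],
    [0.05,0,0,0,0,0,-0.11],
    [0.05,0,0,0,0,0,-0.14],
    [0.05,0,0,0,0,0,-0.17],
    [0.05,0,0,0,0,0,-0.2],
    [0.05,0,0,0,0,0,-0.23],
    [0.05,0,0,0,0,0,-0.26],
    [0.05,0,0,0,0,0,-0.29],
    [0.05,0,0,0,0,0,-0.32],
    [0.05,0,0,0,0,0,-0.35],
    [0.05,0,0,0,0,0,-0.38],
    [0.05,0,0,0,0,0,-0.41],
    [0.05,0,0,0,0,0,-0.44],
    [0.05,0,0,0,0,0,-0.465],
    [0.05,0,0,0,0,0,-0.485],
    [0.05,0,0,0,0,0,-0.5],
    [0.05,0,0,0,0,0,-0.513],
    [0.05,0,0,0,0,0,-0.513],
  ],
)

```text
clock: 26.62
tcp_pos: [0.572, 0.0168, 0.0941]
orientation: [-1.028, 2.964, -0.004]
contact_force: [0.3, 5.1, 2.5]
grip_width: 0.0125
```

Request:
send_rows(
  deltas=[
    [0.05,0,0,0,0,0,0],
    [0.05,0,0,0,0,0,0],
    [0.05,0,0,0,0,0,0],
    [0.05,0,0,0,0,0,0],
    [0.05,0,0,0,0,0,0],
    [0.05,0,0,0,0,0,0],
  ],
)

```text
clock: 27.12
tcp_pos: [0.572, 0.0168, 0.0941]
orientation: [-1.024, 2.965, -0.005]
contact_force: [-0.8, 5.9, 1.3]
grip_width: 0.0127
```

```bash
python3 st.py; python3 - <<'E'
from h import *
f=grab('top');g=grab('side')
a=cv2.resize(f['pixels'][180:300,180:440],None,fx=3,fy=3);b=cv2.resize(g['pixels'][190:260,220:350],None,fx=3,fy=3);c=cv2.resize(g['pixels'][220:320,350:480],None,fx=2,fy=2)
I=np.zeros((570,780,3),np.uint8);I[:360]=a;I[360:,:390]=b[:210];I[360:560,400:660]=c;cv2.imwrite('pics/p8.png',I[:,:,::-1])
E
```

```text
t 27.1167 tcp [0.572  0.0168 0.0941] rv [-1.024  2.965 -0.005] F [-0.8  5.9  1.3] w 0.012689915328798554
q [ 0.693  0.838 -1.195  1.875  0.899  1.09   1.368]
[[-0.787 -0.617  0.005]
 [-0.617  0.787 -0.001]
 [-0.003 -0.004 -1.   ]]
M [1.4  0.12 0.05] wing az 0.665 q est 2.434
```

View pics/p8.png

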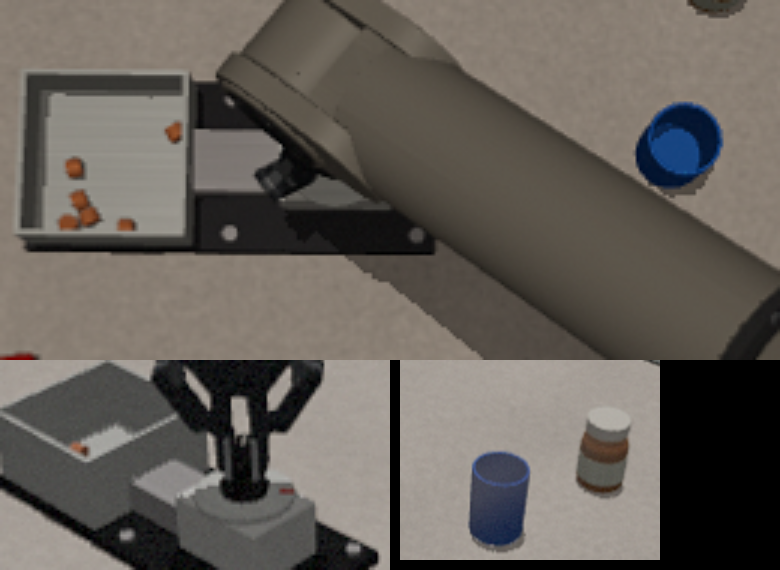

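The six blanks are in the hopper and the cup stands upright at (497,500). The fingers hold the wing at (245,460), which is at rest with the joint estimated at 2.43. Handing in.

```bash
python3 -c "
from bench import r
print(r.hand_in())"
```

```text
the job is handed in; nothing more can be done
None
```

I tipped all six blanks into the hopper and set the empty cup back upright on the bench, close to where it started. Then I turned the thumbscrew clockwise to its stop, backed it off a quarter turn and handed in at about 27 s with the fingers still gripping it.

- **Blanks and cup:** the last pictures showed six blanks in the hopper and the cup upright and empty, with the gripper clear of it.
- **Thumbscrew:** the moment about its axis jumped to 0.91 N m at an estimated joint value of about 4.0, which I took as the seat. After backing off, the estimate was 2.43, and the moment was back near 0.05 N m. The fingers were still closed on the wing at 12.7 mm opening.
- **Jar, electrode and screwdriver:** I saw no movement of the jar or electrode when I placed the cup. The electrode was not in the final pictures, and only the edge of the screwdriver was. I did not measure any of the three again at the end.
- **Not confirmed by picture:** the arm hid the pointer and the green mark, so the final screw angle comes from the tool's orientation and the measured feeder yaw.

No check failed, and the hand-in returned no verdict.

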